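# Set a flat bar up for sawing on the sawing board

## Robot

A 7-joint arm with a two-finger parallel gripper is mounted at the origin on a cart in front of the work surface, level with it; the furniture and walls round the work are solid. World frame = base frame: x ahead of the robot, y to its left, z up, the work surface at z = 0. Lengths are in m, angles in rad, forces in N, time in s.
With the tool pointing down it reaches from about 0.425 to 0.925 m from the base axis. Payload 6.8 kg.
Tool frame: the origin (TCP) lies at the very end of the fingers, on their centre line; the grasp point (between the pads) lies 19 mm behind it; z points along the fingers, y is the line along which they close (so a half turn about z gives the same grasp; the last joint's range is limited). The gripper opens to 85 mm and grips with 20 to 120 N. Pads are 22 mm wide; open, the fingers measure 114 mm over their backs; the gripper's body (76 mm by 85 mm) begins 54 mm behind the grasp point. The pads swing forward as they close: fully open they stand 13 mm farther back than shut.
Start: joints at [-1.281, 0.477, 0.022, 1.555, -0.011, 1.109, -0.083], TCP at [0.261, 0.622, 0.203] pointing down, gripper open.
Joint ranges: [-2.96, 2.96], [-0.34, 2.1], [-1.41, 1.46], [0.24, 2.44], [-1.37, 4.51], [0.17, 1.92], [-2.96, 2.96]. Speed limits (rad/s): [2.39, 2.39, 3.14, 3.14, 3.14, 3.14, 3.14].

## Interface

Orientations are given as a unit quaternion [w, x, y, z].
In Python, from station import bot gives the robot as it stands.
- The arm moves only by the tool apply_moves, never from a script. Its argument "deltas" is a list of rows, each a list of 3 entries, a list of its own where there are three numbers: the closure, from 0 (fully open) to 1 (shut), then the shift along the tool's x, y, z in units of 0.2 m (1.0 is 0.2 m), then the turn about the tool's z in units of 2 pi rad (1.0 is 2 pi rad). A call has 1 to 12 rows; each row is the pose to reach, as a shift and turn from the pose commanded when the call began, along the tool's axes at that moment, turning the shorter way round; what a row does not reach only later rows make up. A row lasts 1/10 s, in which the tool goes at most 50 mm and 8.59 degrees, less where a joint would pass 70% of its speed; a pose out of reach is approached as far as the arm can. A call with a number of a shift or a turn outside -1 to 1 is refused whole. A call with a gripper value outside its range is refused whole. The fingers move at their own pace and stop on an object; "squeeze" is the grip in N (left out, the last holds). Time passes only in rows, so rows that repeat a pose let the fingers close. It gives the time, the measured TCP pose, the force, the opening and the grip force at its end, in the units of the state.
- bot.get_obs(): the state, without advancing time (a new reading comes with each control period).
- bot.read_camera(name): name is "side" or "top"; returns a dict with "color" (400x640x3 uint8, red, green, blue), "intrinsics" (3x3 intrinsics, pixels), "pose" (4x4, takes a point from camera to world coordinates). Camera axes: x right, y down, z forward; pixel columns grow to the right and rows downward; lengths in m; the calibration is good to about 2 mm. A picture is of the moment at which its call begins. There is no depth.
- bot.hand_in(): hands the job in; it is judged then, once.
Trained networks look in a picture, given as the dict that the camera call returned (one of the last four; its "shot" number tells which), for a name from the list of things; names that differ only in an ending like _2 or _b are one class to them, and where a whole thing is asked for, a point or a joint stands for the part that bears it (a point fixed in the world has none). Each returns a list of dicts, best first, with "confidence" (0 to 1); they miss things now and then, are a little off and sometimes report something else, mostly with a low value. They report only what shows in the picture. A call takes as long as a camera call.
- bot.look_for(picture, target): "point" ([x, y, z] in m, in world coordinates, good to about 4 mm: the middle of the surface that is visible of it).
The state is a dict: "t": time; "q": joint angles; "joint_vel": joint speeds; "joint_torque": joint torques, N m; "eef_pos": TCP position; "tool_rot": TCP orientation; "contact_force": force on the tool from outside, world axes, zero at the start; "torque": the same for the moment, N m; "gripper_width": opening from 0.0 (shut) to 1.0 (fully open); "grasp_force": force on a finger pad.
Only numpy, scipy, OpenCV 4.12 (cv2) and the standard library are available. Lean on these libraries where they do the work, as an engineer would, in place of code of your own. Each camera call takes 0.05 s, during which the arm holds its last target. There are 200 camera calls.

## Task

Get the flat metal bar on the sawing board ready to be sawn: with the fingertips, first push it up against the fence so that its long side lies flat along it, then push it along the fence until the dark line across the bar lies exactly above the right-hand end of the board and the short piece hangs out over that end. Only push the bar: do not grip it or lift it, and leave the tape measure, the roll of tape and the pencil where they are.

Things in the scene. Friction and masses are not known exactly. Their poses are not given: they have to be found in the camera images.
- saw_board: Sawing board, fixed to the bench: a plywood base 260 mm long (along its y), 170 mm wide (its x from -90 to +80 mm) and 30 mm thick, with a wooden fence along the far side. The fence is 30 mm thick, 260 mm long and stands 24 mm above the base (its top is 54 mm above the bench); its face toward the robot is the plane x = +50 mm. Origin: on the bench, under the middle of the base's length; x points to the fence, y to the left along it, z up.
- board_end (a point): Middle of the upper edge of the board's right-hand end, at (0, -130, 30) mm in the board's frame; its axes are the board's. The end face is square to the fence.
- flat_bar: Loose aluminium flat bar, 240 mm long (its y), 40 mm wide (its x), 8 mm thick, about 0.2 kg, lying flat on the base in front of the fence, somewhat askew. Origin: centre of its underside; x across, y along it to the left, z up. It slides with light friction (a few newtons at most) and stays where it is left.
- cut_line (a point): Middle of the dark line, 3 mm wide, drawn square across the bar 60 mm from its right-hand end; the point is on the bar's upper face, at (0, -60, 8) mm in the bar's frame. At the start the line is about 35 to 80 mm inside (left of) the board's right-hand end.
- tape_measure: Bystander, loose: yellow pocket tape measure, 34x73x68 mm, standing on the bench behind the fence. Origin: centre of its underside.
- tape_masking: Bystander, loose: roll of masking tape, 84 mm across, 24 mm high, lying on the bench behind the fence. Origin: centre of its underside.
- pencil: Bystander, loose: pencil, 161 mm long, 8 mm thick, lying on the bench in front of the board, on the robot's side. Origin: centre of its underside.

How it is judged:
On the way, in this order (a step that is already met when the one before it is completed fails the run):
1. the bar lies flat along the fence (within 4 mm and 0.03 rad), its line still more than 10 mm inside the board's end (x of flat_bar in the frame of saw_board above 0.026 m and angle between the y axis of flat_bar and the y axis of saw_board, either way round below 0.03 rad and y of cut_line in the frame of board_end above 0.01 m), for 0.2 s.
2. the line is above the board's right-hand end, the bar still along the fence (y of cut_line in the frame of board_end between -0.004 and 0.004 m and x of flat_bar in the frame of saw_board above 0.026 m and angle between the y axis of flat_bar and the y axis of saw_board, either way round below 0.03 rad), for 0.2 s.
At the end, for the whole second after the job is handed in: The line on the bar is within 4 mm of the board's right-hand end, the bar's long side is within 4 mm of the fence and parallel to it within 0.03 rad, and the bar lies flat on the base, at rest (all of step 2 and z of flat_bar in the frame of saw_board between 0.027 and 0.033 m and angle between flat_bar's own z axis and vertical below 0.03 rad and linear speed of flat_bar below 0.01 m/s); the robot touches nothing.
It fails at once if the bar is lifted off the board or tipped (z of flat_bar in the frame of saw_board above 0.04 m or angle between flat_bar's own z axis and vertical above 0.15 rad).
It fails at once if the bar is gripped between the fingers (x of the grasp point in the frame of flat_bar between -0.016 and 0.016 m and y of the grasp point in the frame of flat_bar between -0.118 and 0.118 m and z of the grasp point in the frame of flat_bar below 0.023 m and contact force between the fingers and flat_bar above 1 N).
It fails at once if the tape measure, the roll of tape or the pencil is moved by more than 15 mm (distance of any of tape_measure, tape_masking, pencil from where it was at the start of the episode above 0.015 m).
It also fails if it takes over 45 s, if anything falls off the work surface, if the arm or the gripper's body presses on something with over 40 N, if the wrist force passes 120 N, or if a joint passes its speed limit or range.

## Working session

There is one attempt and no reset: what is moved stays moved. The work goes in short steps, Python scripts to look and compute and a tool call to move; the robot and the scene stay as the last step left them, time stands still between calls to the robot, and variables do not carry over. Pictures are saved under pics/ and viewed, at most 10 in all, crops included, and the job is handed in when it is done.

Besides the shell and the picture viewer there is one more tool, called after ">>>" in YAML: its name, and indented under it one key for each argument. apply_moves: Moves the arm, as the interface text tells. Its arguments: {"type":"object","properties":{"deltas":{"type":"array","items":{"type":"array"}},"squeeze":{"type":"number"}},"required":["deltas"]}

```bash
mkdir -p pics; ls
python3 - <<'E'
from station import bot
import cv2, numpy as np
o=bot.get_obs(); print(o['t'],o['eef_pos'],o['tool_rot'],o['gripper_width'],o['contact_force'])
for n in('top','side'):
    p=bot.read_camera(n); cv2.imwrite(f'pics/{n}0.png',p['color'][...,::-1])
    np.savez(f'pics/{n}0.npz',K=p['intrinsics'],T=p['pose'],c=p['color'])
    print(n,p['intrinsics'].round(1).tolist(),p['pose'].round(4).tolist())
    for t in('saw_board','flat_bar','cut_line','tape_measure','tape_masking','pencil'):
        print(t,[(np.round(d['point'],4).tolist(),round(d['confidence'],2)) for d in bot.look_for(p,t)[:2]])
E
```

```text
pics
0.0 [0.26124016 0.62168798 0.20223408] [-1.08935203e-04  1.97550262e-01  9.80292330e-01 -9.11104395e-04] 0.9996724751776919 [-0.66783865 -0.60394687  0.12506511]
top [[416.4, 0.0, 331.6], [0.0, 416.4, 199.1], [0.0, 0.0, 1.0]] [[0.027, -0.9887, 0.1473, 0.4008], [-0.9993, -0.0229, 0.0293, 0.0168], [-0.0256, -0.148, -0.9887, 0.9062], [0.0, 0.0, 0.0, 1.0]]
saw_board [([0.5039, -0.0027, 0.0313], 0.64)]
flat_bar [([0.4871, 0.0077, 0.0388], 0.81)]
cut_line [([0.487, 0.0044, 0.0396], 0.72)]
tape_measure [([0.6402, -0.0327, 0.0575], 0.95)]
tape_masking [([0.6385, 0.074, 0.0259], 0.6), ([0.503, -0.0034, 0.0334], 0.26)]
pencil [([0.3638, -0.0112, 0.0098], 0.67)]
side [[454.9, 0.0, 322.1], [0.0, 454.9, 198.0], [0.0, 0.0, 1.0]] [[0.858, -0.3421, 0.3832, 0.1926], [-0.5136, -0.5646, 0.6461, -0.5881], [-0.0046, -0.7511, -0.6601, 0.6605], [0.0, 0.0, 0.0, 1.0]]
saw_board [([0.5035, -0.0422, 0.0264], 0.8)]
flat_bar [([0.4914, -0.0124, 0.0347], 0.84)]
cut_line [([0.4895, -0.0146, 0.0385], 0.65)]
tape_measure [([0.6387, -0.0554, 0.0458], 0.57)]
tape_masking [([0.642, 0.0633, 0.0271], 0.74)]
pencil [([0.3677, -0.0242, 0.0061], 0.53)]
```

View pics/top0.png

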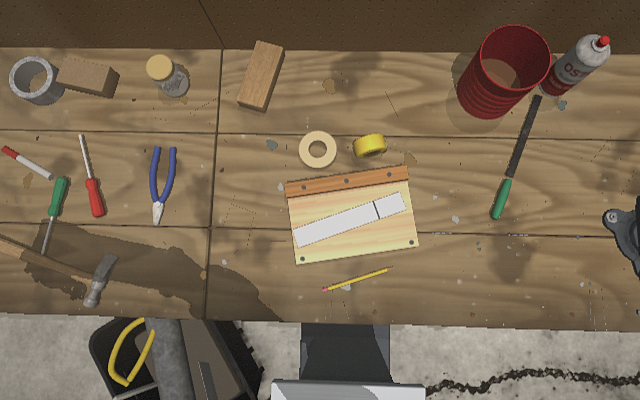

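View pics/side0.png

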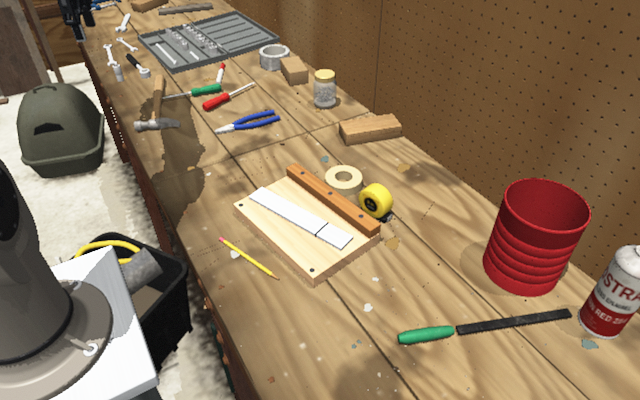

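The top view shows the board from about (287,185) to (418,246). The bar is askew, running from (296,239) to (404,200), with its dark line near (377,210). The roll and tape measure stand behind the fence, and the pencil lies in front at (358,279). I'll zoom in on both views.

Run:
```python
import cv2,numpy as np
a=np.load('pics/top0.npz')['c'][150:280,275:430,::-1]; cv2.imwrite('pics/topc.png',cv2.resize(a,None,fx=5,fy=4.5,interpolation=2)[:600]) if 0 else cv2.imwrite('pics/topc.png',cv2.resize(a[:120],None,fx=5,fy=5,interpolation=2))
b=np.load('pics/side0.npz')['c'][160:280,228:388,::-1]; cv2.imwrite('pics/sidec.png',cv2.resize(b,None,fx=5,fy=5,interpolation=2))
```

```text
(no output)
```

View pics/topc.png

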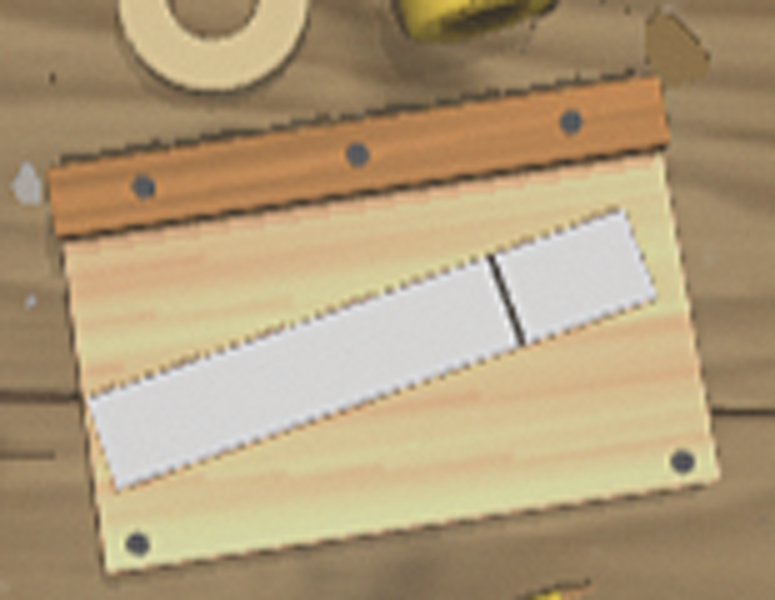

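View pics/sidec.png

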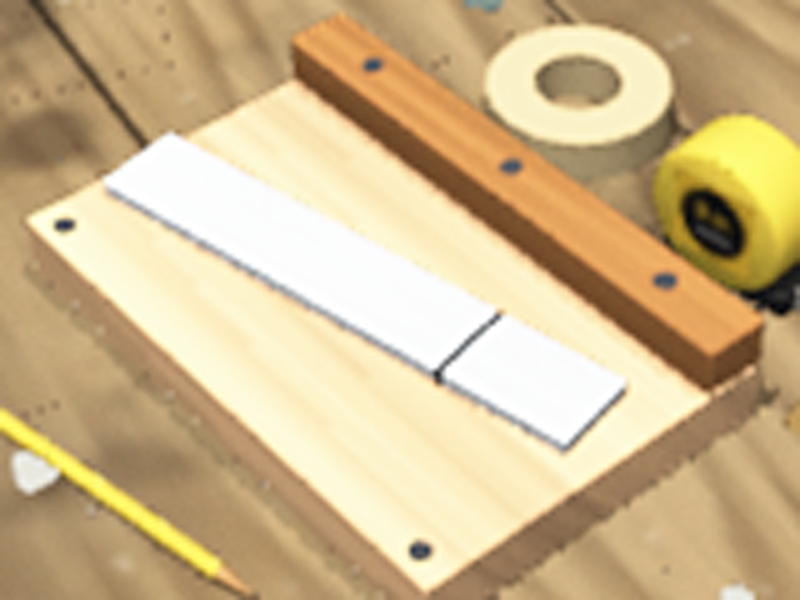

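The top crop shows the base's near corners at (106,573) and (718,482), the fence top edge from (60,238) to (667,150), and the line from (490,255) to (522,343). The side crop shows the line from (498,315) to (437,378). I'll fit the board and bar poses from both views.

```bash
cat > h.py <<'E'
import numpy as np
from scipy.optimize import least_squares
def proj(K,T,P):
    q=(np.atleast_2d(P)-T[:3,3])@T[:3,:3]; q=q@K.T; return q[:,:2]/q[:,2:]
def place(p,L):
    c,s=np.cos(p[2]),np.sin(p[2]); L=np.array(L,float)/1e3
    return np.c_[p[0]+c*L[:,0]-s*L[:,1],p[1]+s*L[:,0]+c*L[:,1],L[:,2]+p[3]]
def fit(views,p0=(.5,0,0,0)):
    # views: list of (K,T,pixels,local mm)
    f=lambda p:np.concatenate([(proj(K,T,place(p,L))-px).ravel() for K,T,px,L in views])
    r=least_squares(f,p0,loss='soft_l1'); return r.x,f(r.x).reshape(-1,2)
E
python3 - <<'E'
from h import *
t=np.load('pics/top0.npz');s=np.load('pics/side0.npz')
pt=lambda a:(np.array(a)+.5)/5-.5+[275,150]
ps=lambda a:(np.array(a)+.5)/5-.5+[228,160]
B=fit([(t['K'],t['T'],pt([(106,573),(718,482),(60,238),(667,150)]),[(-90,130,30),(-90,-130,30),(50,130,54),(50,-130,54)]),
 (s['K'],s['T'],ps([(28,220),(427,590),(710,390),(297,45),(712,358)]),[(-90,130,30),(-90,-130,30),(50,-130,30),(50,130,54),(50,-130,54)])])
R=fit([(t['K'],t['T'],pt([(90,398),(118,490),(655,298),(622,210),(490,255),(522,343)]),[(20,120,8),(-20,120,8),(-20,-120,8),(20,-120,8),(20,-60,8),(-20,-60,8)]),
 (s['K'],s['T'],ps([(172,133),(107,183),(565,445),(625,385),(498,315),(437,376)]),[(20,120,8),(-20,120,8),(-20,-120,8),(20,-120,8),(20,-60,8),(-20,-60,8)])])
b,r=B[0],R[0]; print(b.round(4),B[1].round(1).tolist());print(r.round(4),R[1].round(1).tolist())
c,s_=np.cos(b[2]),np.sin(b[2]);W=np.array([[c,s_],[-s_,c]])
tb=lambda q:(W@(np.array(q)[:2]-b[:2])*1e3).round(1)
P=place(r,[(0,0,0),(0,-60,8),(20,120,0),(-20,120,0),(-20,-120,0),(20,-120,0)])
print([tb(q).tolist() for q in P],r[2]-b[2])
np.save('board.npy',b)
E
```

```text
[ 0.5041  0.0018  0.1726 -0.0046] [[-0.1, -0.3], [0.3, -0.3], [-1.0, -0.4], [0.8, -1.1], [-0.1, 0.0], [-0.0, 0.5], [-0.5, 2.4], [-1.2, -1.0], [-0.1, -0.0]]
[0.4889 0.0052 0.3633 0.0253] [[-0.7, 0.0], [-0.3, -0.3], [0.3, 0.1], [0.1, 0.0], [-0.1, 0.4], [0.0, 0.6], [-0.1, 0.5], [-0.4, 0.1], [-0.1, 0.1], [0.4, -0.2], [0.9, 0.2], [0.3, -0.5]]
[[-14.4, 5.9], [-3.0, -53.0], [-17.5, 127.6], [-56.8, 120.0], [-11.3, -115.7], [28.0, -108.1]] 0.19076135620512372
```

>>> apply_moves:
  deltas:
    - [1, [-0.15, -0.13, 0], -0.02]
    - [1, [-0.32, -0.27, 0], -0.04]
    - [1, [-0.49, -0.42, 0], -0.06]
    - [1, [-0.66, -0.57, 0], -0.08]
    - [1, [-0.83, -0.72, 0], -0.091]
    - [1, [-0.95, -0.82, 0], -0.091]
    - [1, [-1.0, -0.86, 0], -0.091]
    - [1, [-1.0, -0.86, 0], -0.091]
    - [1, [-1.0, -0.86, 0], -0.091]
  squeeze: 20

```text
t: 1.6
eef_pos: [0.3784, 0.388, 0.2034]
tool_rot: [-0.0, -0.088, 0.996, 0.001]
contact_force: [-1.0, -0.6, -0.2]
gripper_width: 0.001
grasp_force: 0.0
```

```bash
cat > st.py <<'E'
from h import *
from station import bot
from scipy.spatial.transform import Rotation as Ro
def st():
    b=np.load('board.npy'); o=bot.get_obs(); w,x,y,z=o['tool_rot']; M=Ro.from_quat([x,y,z,w]).as_matrix()
    c,s=np.cos(b[2]),np.sin(b[2]); W=np.array([[c,s],[-s,c]])
    print('t',round(o['t'],2),'board mm',(W@(o['eef_pos'][:2]-b[:2])*1e3).round(1),'z',o['eef_pos'][2].round(4),
     'tooly-board y deg',np.degrees(np.arctan2(*(W@M[:2,1])[::-1])).round(2)-90,'down',M[:,2].round(3),
     'Fboard',(W@o['contact_force'][:2]).round(2),o['contact_force'][2].round(2),'grip',round(o['gripper_width'],3))
if __name__=='__main__': st()
E
python3 st.py
```

```text
t 1.6 board mm [-57.5 402. ] z 0.2034 tooly-board y deg 0.1599999999999966 down [-0.     0.001 -1.   ] Fboard [-1.11 -0.44] -0.17 grip 0.001
```

>>> apply_moves:
  deltas:
    - [1, [0, -0.2, 0], 0]
    - [1, [0, -0.42, 0.1], 0]
    - [1, [0, -0.65, 0.2], 0]
    - [1, [0, -0.87, 0.3], 0]
    - [1, [0, -1.0, 0.4], 0]
    - [1, [0, -1.0, 0.4], 0]

```text
t: 2.2
eef_pos: [0.4123, 0.1865, 0.1209]
tool_rot: [-0.002, -0.086, 0.996, -0.002]
contact_force: [-1.3, -0.2, 0.0]
gripper_width: -0.001
grasp_force: 0.0
```

>>> apply_moves:
  deltas:
    - [1, [0.01, -0.2, 0], 0]
    - [1, [0.02, -0.42, 0], 0]
    - [1, [0.03, -0.65, 0], 0]
    - [1, [0.04, -0.8, 0], 0]
    - [1, [0.042, -0.835, 0.1], 0]
    - [1, [0.042, -0.835, 0.2], 0]
    - [1, [0.042, -0.835, 0.2], 0]
    - [1, [0.042, -0.835, 0.2], 0]

```text
t: 3.0
eef_pos: [0.4351, 0.0253, 0.0835]
tool_rot: [-0.0, -0.088, 0.996, 0.0]
contact_force: [0.4, 0.1, -0.5]
gripper_width: -0.001
grasp_force: 0.0
```

```bash
python3 st.py
python3 - <<'E'
from station import bot
import cv2
p=bot.read_camera('side'); cv2.imwrite('pics/side1.png',cv2.resize(p['color'][120:300,180:420,::-1],None,fx=3,fy=3,interpolation=2))
E
```

```text
t 3.0 board mm [-64.  35.] z 0.0835 tooly-board y deg 0.2600000000000051 down [-0.  0. -1.] Fboard [ 0.39 -0.01] -0.5 grip -0.001
```

View pics/side1.png

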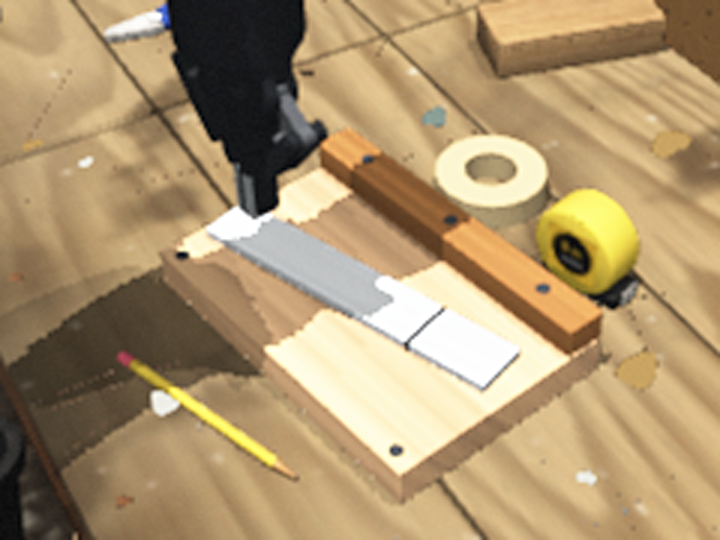

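The picture shows the closed fingertips at about (258,215), 50 mm above the strip in front of the bar. The bar and bystanders haven't moved. Next I descend.

>>> apply_moves:
  deltas:
    - [1, [0, 0, 0.07], 0]
    - [1, [0, 0, 0.14], 0]
    - [1, [0, 0, 0.2], 0]
    - [1, [0, 0, 0.23], 0]
    - [1, [0, 0, 0.245], 0]
    - [1, [0, 0, 0.245], 0]
    - [1, [0, 0, 0.245], 0]

```text
t: 3.75
eef_pos: [0.435, 0.0236, 0.0347]
tool_rot: [0.0, -0.087, 0.996, 0.0]
contact_force: [-0.2, 0.3, -0.4]
gripper_width: 0.0
grasp_force: 0.0
```

```bash
python3 st.py
```

```text
t 3.75 board mm [-64.3  33.3] z 0.0347 tooly-board y deg 0.09000000000000341 down [ 0.001  0.    -1.   ] Fboard [-0.15  0.31] -0.42 grip 0.0
```

>>> apply_moves:
  deltas:
    - [1, [-0.02, 0, 0.005], 0]
    - [1, [-0.045, 0, 0.005], 0]
    - [1, [-0.07, 0, 0.005], 0]
    - [1, [-0.095, 0, 0.005], 0]
    - [1, [-0.12, 0, 0.005], 0]
    - [1, [-0.145, 0, 0.005], 0]
    - [1, [-0.17, 0, 0.005], 0]
    - [1, [-0.195, 0, 0.005], 0]
    - [1, [-0.22, 0, 0.005], 0]
    - [1, [-0.245, 0, 0.005], 0]
    - [1, [-0.265, 0, 0.005], 0]
    - [1, [-0.265, 0, 0.005], 0]

```text
t: 4.95
eef_pos: [0.4874, 0.0327, 0.0332]
tool_rot: [0.0, -0.087, 0.996, 0.0]
contact_force: [-0.1, -0.3, -0.3]
gripper_width: -0.004
grasp_force: 0.0
```

```bash
python3 st.py
python3 - <<'E'
from station import bot
import cv2
p=bot.read_camera('side'); cv2.imwrite('pics/side2.png',cv2.resize(p['color'][120:300,180:420,::-1],None,fx=3,fy=3,interpolation=2))
E
```

```text
t 4.95 board mm [-11.1  33.3] z 0.0332 tooly-board y deg 0.0799999999999983 down [ 0.001  0.    -1.   ] Fboard [-0.1  -0.31] -0.31 grip -0.004
```

View pics/side2.png

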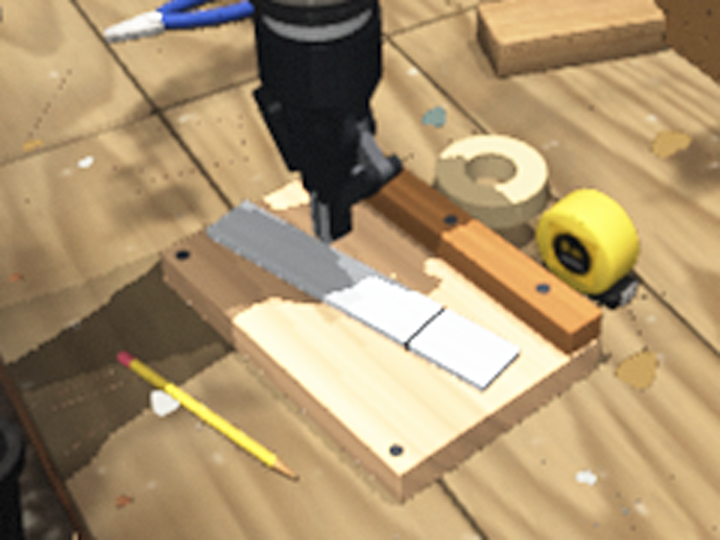

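Run:
```python
from h import *
from station import bot
import cv2
o=bot.get_obs();ps=[]
for n in('side','top'):
    p=bot.read_camera(n);K,T=p['intrinsics'],p['pose']
    print(n,proj(K,T,o['eef_pos']), (proj(K,T,o['eef_pos'])-[180,120])*3)
    print([(np.round(d['point'],4).tolist(),round(d['confidence'],2)) for d in bot.look_for(p,'flat_bar')[:1]])
    if n=='top': cv2.imwrite('pics/top2.png',cv2.resize(p['color'][150:280,275:430,::-1],None,fx=4,fy=4,interpolation=2))
```

```text
side [[290.98625533 207.84458667]] [[332.95876599 263.53376001]]
[([0.4907, -0.0165, 0.0365], 0.55)]
top [[335.84265046 219.89590534]] [[467.52795137 299.68771601]]
[([0.5168, -0.0721, 0.041], 0.98)]
```

View pics/top2.png

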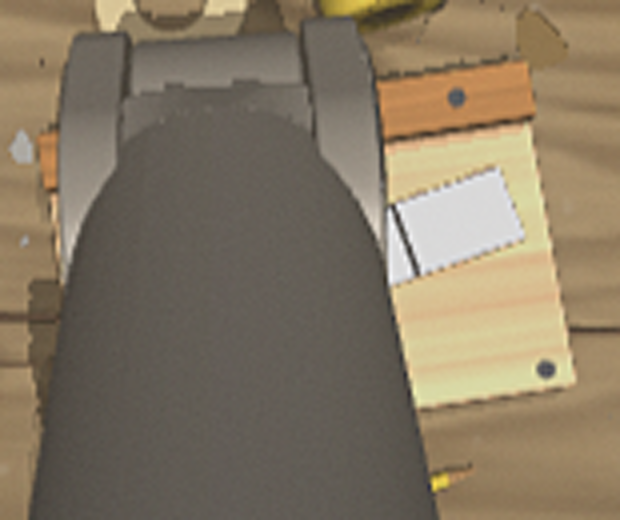

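Run:
```python
from h import *
import cv2
s=np.load('pics/side0.npz')
for n,e in(('side1',[.4351,.0253,.0835]),('side2',[.4874,.0327,.0332])):
    print(n,(proj(s['K'],s['T'],e)-[180,120])*3)
    im=cv2.imread(f'pics/{n}.png')
    u,v=((proj(s['K'],s['T'],e)-[180,120])*3)[0].astype(int)
    for du in(-24,-12,0,12): print(du,[(v+k,int(im[v+k,u+du].mean())) for k in range(-60,21,5)])
# depth scale: pixel shift per mm of z
a=proj(s['K'],s['T'],[[.4874,.0327,.0332],[.4874,.0327,.0432]]);print(a[1]-a[0])
```

```text
side1 [[262.58820182 240.43984818]]
-24 [(np.int64(180), 74), (np.int64(185), 80), (np.int64(190), 89), (np.int64(195), 104), (np.int64(200), 121), (np.int64(205), 170), (np.int64(210), 255), (np.int64(215), 255), (np.int64(220), 254), (np.int64(225), 254), (np.int64(230), 254), (np.int64(235), 255), (np.int64(240), 208), (np.int64(245), 188), (np.int64(250), 161), (np.int64(255), 161), (np.int64(260), 164)]
-12 [(np.int64(180), 92), (np.int64(185), 92), (np.int64(190), 98), (np.int64(195), 107), (np.int64(200), 108), (np.int64(205), 105), (np.int64(210), 101), (np.int64(215), 152), (np.int64(220), 255), (np.int64(225), 254), (np.int64(230), 255), (np.int64(235), 239), (np.int64(240), 189), (np.int64(245), 192), (np.int64(250), 203), (np.int64(255), 157), (np.int64(260), 133)]
0 [(np.int64(180), 21), (np.int64(185), 25), (np.int64(190), 21), (np.int64(195), 23), (np.int64(200), 25), (np.int64(205), 21), (np.int64(210), 1), (np.int64(215), 157), (np.int64(220), 251), (np.int64(225), 184), (np.int64(230), 193), (np.int64(235), 195), (np.int64(240), 196), (np.int64(245), 194), (np.int64
[... 1282 characters left out ...]
 (np.int64(218), 15), (np.int64(223), 14), (np.int64(228), 18), (np.int64(233), 16), (np.int64(238), 30), (np.int64(243), 147), (np.int64(248), 195), (np.int64(253), 148), (np.int64(258), 145), (np.int64(263), 143), (np.int64(268), 145), (np.int64(273), 146), (np.int64(278), 150), (np.int64(283), 149)]
12 [(np.int64(203), 29), (np.int64(208), 22), (np.int64(213), 20), (np.int64(218), 20), (np.int64(223), 22), (np.int64(228), 22), (np.int64(233), 43), (np.int64(238), 162), (np.int64(243), 163), (np.int64(248), 162), (np.int64(253), 181), (np.int64(258), 196), (np.int64(263), 197), (np.int64(268), 181), (np.int64(273), 150), (np.int64(278), 146), (np.int64(283), 147)]
[-0.24426618 -3.63814263]
```

The bar hasn't moved: the line is still at (405,240) in the top crop. In the side view the tip sits about 8 px above the projected TCP, so the real fingertips are roughly 20 mm higher than reported and passed over the bar. I'll go back and feel for the base with small downward steps.

>>> apply_moves:
  deltas:
    - [1, [0.06, 0, -0.02], 0]
    - [1, [0.13, 0, -0.02], 0]
    - [1, [0.2, 0, -0.02], 0]
    - [1, [0.25, 0, -0.02], 0]
    - [1, [0.265, 0, -0.02], 0]
    - [1, [0.265, 0, 0.0], 0]
    - [1, [0.265, 0, 0.02], 0]
    - [1, [0.265, 0, 0.03], 0]
    - [1, [0.265, 0, 0.04], 0]
    - [1, [0.265, 0, 0.05], 0]
    - [1, [0.265, 0, 0.05], 0]

```text
t: 6.3
eef_pos: [0.4344, 0.0233, 0.0229]
tool_rot: [-0.0, -0.087, 0.996, -0.0]
contact_force: [-1.1, 0.4, -0.6]
gripper_width: -0.0
grasp_force: 0.0
```

```bash
python3 st.py
cat > tip.py <<'E'
from h import *
from station import bot
def tip():
    # lowest dark fingertip rows in the side view, compared with the projected TCP
    o=bot.get_obs();p=bot.read_camera('side');K,T=p['intrinsics'],p['pose']
    u,v=proj(K,T,o['eef_pos'])[0];g=p['color'].astype(float).mean(2)
    print('tcp px',u.round(1),v.round(1))
    for du in(-4,-2,0,2,4): print(du,[int(x) for x in g[int(v)-20:int(v)+8,int(round(u))+du]])
tip()
E
python3 tip.py
```

```text
t 6.3 board mm [-65.   33.2] z 0.0229 tooly-board y deg 0.0799999999999983 down [-0.001 -0.    -1.   ] Fboard [-1.    0.56] -0.64 grip -0.0
tcp px 270.2 223.5
-4 [22, 46, 81, 94, 97, 102, 107, 112, 109, 106, 109, 109, 106, 104, 111, 118, 117, 119, 118, 121, 124, 129, 130, 133, 125, 210, 237, 236]
-2 [21, 21, 18, 15, 14, 17, 14, 15, 23, 29, 38, 45, 66, 98, 114, 126, 123, 116, 116, 119, 120, 122, 126, 130, 124, 164, 220, 235]
0 [25, 31, 29, 26, 23, 21, 22, 25, 22, 22, 22, 19, 23, 109, 171, 164, 139, 122, 119, 117, 117, 116, 118, 122, 121, 158, 217, 231]
2 [29, 29, 29, 28, 24, 24, 25, 24, 28, 26, 15, 35, 115, 163, 169, 168, 162, 138, 136, 143, 127, 112, 115, 115, 117, 115, 197, 230]
4 [28, 32, 37, 35, 25, 12, 14, 14, 15, 11, 36, 123, 167, 167, 165, 166, 166, 170, 172, 173, 171, 156, 135, 122, 111, 146, 206, 223]
```

>>> apply_moves:
  deltas:
    - [1, [0, 0, 0.01], 0]
    - [1, [0, 0, 0.02], 0]
    - [1, [0, 0, 0.03], 0]
    - [1, [0, 0, 0.03], 0]
    - [1, [0, 0, 0.03], 0]

```text
t: 6.85
eef_pos: [0.4345, 0.0234, 0.0172]
tool_rot: [-0.0, -0.087, 0.996, 0.0]
contact_force: [-1.1, -0.1, 0.8]
gripper_width: -0.002
grasp_force: 0.0
```

>>> apply_moves:
  deltas:
    - [1, [0, 0, 0.005], 0]
    - [1, [0, 0, 0.01], 0]
    - [1, [0, 0, 0.01], 0]
    - [1, [0, 0, 0.01], 0]

```text
t: 7.25
eef_pos: [0.4345, 0.0233, 0.0152]
tool_rot: [-0.0, -0.087, 0.996, 0.0]
contact_force: [0.3, -0.5, -0.3]
gripper_width: -0.0
grasp_force: 0.0
```

```bash
python3 st.py;python3 tip.py
```

```text
t 7.25 board mm [-64.9  33.1] z 0.0152 tooly-board y deg 0.0799999999999983 down [-0.  0. -1.] Fboard [ 0.23 -0.59] -0.35 grip -0.0
tcp px 270.5 226.3
-4 [19, 49, 66, 77, 86, 86, 88, 92, 97, 92, 98, 100, 105, 109, 113, 118, 120, 122, 123, 127, 122, 205, 235, 234, 234, 235, 234, 234]
-2 [28, 31, 25, 22, 23, 21, 20, 21, 19, 16, 18, 14, 33, 83, 115, 117, 119, 118, 120, 121, 121, 175, 224, 231, 231, 233, 234, 234]
0 [27, 29, 29, 26, 26, 21, 25, 24, 23, 23, 20, 16, 69, 120, 132, 125, 116, 116, 115, 116, 116, 170, 221, 229, 229, 229, 232, 233]
2 [27, 28, 26, 26, 23, 22, 23, 22, 23, 23, 17, 85, 151, 176, 153, 152, 162, 143, 127, 113, 112, 163, 213, 224, 225, 227, 229, 229]
4 [24, 42, 102, 116, 97, 80, 53, 47, 49, 63, 103, 150, 170, 167, 168, 172, 172, 173, 161, 128, 109, 158, 209, 219, 220, 222, 225, 226]
```

>>> apply_moves:
  deltas:
    - [1, [0, 0, 0.005], 0]
    - [1, [0, 0, 0.01], 0]
    - [1, [0, 0, 0.01], 0]

```text
t: 7.6
eef_pos: [0.4344, 0.0233, 0.0131]
tool_rot: [-0.0, -0.087, 0.996, -0.0]
contact_force: [0.3, 0.6, -0.1]
gripper_width: -0.002
grasp_force: 0.0
```

>>> apply_moves:
  deltas:
    - [1, [0, 0, 0.005], 0]
    - [1, [0, 0, 0.01], 0]
    - [1, [0, 0, 0.01], 0]

```text
t: 7.9
eef_pos: [0.4344, 0.0233, 0.0111]
tool_rot: [-0.0, -0.087, 0.996, -0.0]
contact_force: [0.0, 0.4, -0.3]
gripper_width: -0.002
grasp_force: 0.0
```

```bash
python3 st.py;python3 - <<'E'
from station import bot
import cv2
p=bot.read_camera('side'); cv2.imwrite('pics/side3.png',cv2.resize(p['color'][150:260,220:380,::-1],None,fx=5,fy=5,interpolation=2))
E
```

```text
t 7.9 board mm [-65.   33.2] z 0.0111 tooly-board y deg 0.0799999999999983 down [-0. -0. -1.] Fboard [0.11 0.34] -0.35 grip -0.002
```

View pics/side3.png

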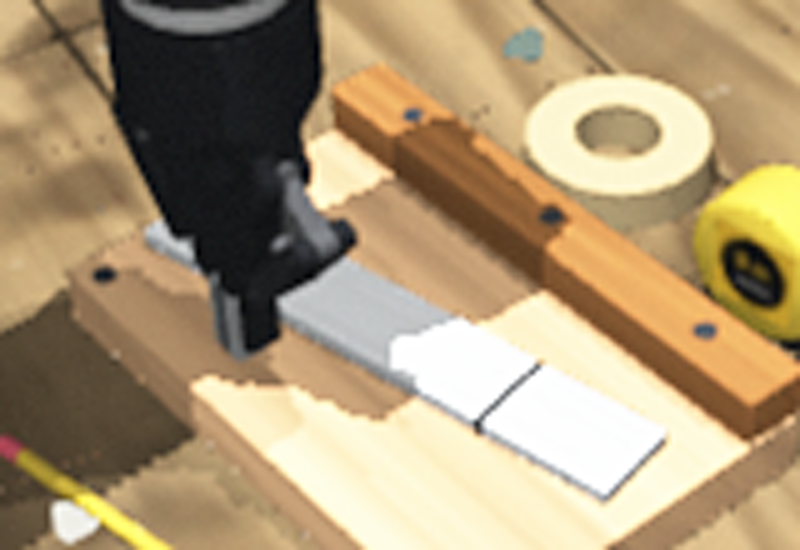

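The tip's lower corner is at (240,357), on the robot's side of the bar and just above the base with no contact yet. I'll keep descending.

>>> apply_moves:
  deltas:
    - [1, [0, 0, 0.005], 0]
    - [1, [0, 0, 0.01], 0]
    - [1, [0, 0, 0.01], 0]

```text
t: 8.25
eef_pos: [0.4344, 0.0233, 0.0091]
tool_rot: [-0.0, -0.087, 0.996, 0.0]
contact_force: [-0.9, -0.7, 0.3]
gripper_width: -0.001
grasp_force: 0.0
```

>>> apply_moves:
  deltas:
    - [1, [0, 0, 0.005], 0]
    - [1, [0, 0, 0.01], 0]
    - [1, [0, 0, 0.01], 0]

```text
t: 8.55
eef_pos: [0.4344, 0.0233, 0.0071]
tool_rot: [-0.0, -0.087, 0.996, 0.0]
contact_force: [-0.6, -0.3, -0.4]
gripper_width: -0.0
grasp_force: 0.0
```

```bash
python3 st.py
```

```text
t 8.55 board mm [-65.   33.2] z 0.0071 tooly-board y deg 0.0799999999999983 down [-0. -0. -1.] Fboard [-0.6  -0.24] -0.41 grip -0.0
```

>>> apply_moves:
  deltas:
    - [1, [0, 0, 0.005], 0]
    - [1, [0, 0, 0.01], 0]
    - [1, [0, 0, 0.01], 0]

```text
t: 8.85
eef_pos: [0.4344, 0.0233, 0.0051]
tool_rot: [-0.0, -0.087, 0.996, -0.0]
contact_force: [-1.0, 0.7, 1.3]
gripper_width: -0.001
grasp_force: 0.0
```

>>> apply_moves:
  deltas:
    - [1, [0, 0, 0.005], 0]
    - [1, [0, 0, 0.01], 0]
    - [1, [0, 0, 0.01], 0]

```text
t: 9.15
eef_pos: [0.4344, 0.0233, 0.0031]
tool_rot: [-0.0, -0.087, 0.996, -0.0]
contact_force: [-0.7, -0.1, 0.3]
gripper_width: 0.001
grasp_force: 0.0
```

```bash
python3 st.py; python3 tip.py
```

```text
t 9.15 board mm [-65.   33.2] z 0.0031 tooly-board y deg 0.0799999999999983 down [-0. -0. -1.] Fboard [-0.7   0.05] 0.3 grip 0.001
tcp px 271.0 230.5
-4 [23, 16, 61, 94, 95, 95, 99, 101, 106, 110, 111, 115, 113, 113, 117, 201, 233, 231, 231, 234, 234, 235, 234, 235, 235, 224, 181, 149]
-2 [26, 29, 25, 21, 21, 20, 17, 16, 20, 14, 24, 28, 38, 73, 104, 195, 230, 228, 229, 230, 232, 234, 235, 235, 234, 233, 234, 221]
0 [27, 35, 33, 26, 25, 25, 22, 22, 23, 24, 20, 20, 27, 64, 101, 110, 189, 226, 225, 228, 228, 229, 231, 233, 234, 235, 234, 233]
2 [28, 27, 30, 24, 25, 23, 25, 23, 25, 23, 20, 27, 90, 126, 120, 109, 185, 221, 221, 223, 226, 227, 228, 230, 231, 233, 235, 234]
4 [28, 28, 25, 40, 52, 46, 35, 27, 15, 9, 32, 124, 177, 166, 137, 111, 183, 220, 218, 218, 220, 222, 226, 228, 228, 229, 232, 233]
```

>>> apply_moves:
  deltas:
    - [1, [0, 0, 0.005], 0]
    - [1, [0, 0, 0.005], 0]
    - [1, [0, 0, 0.005], 0]

```text
t: 9.5
eef_pos: [0.4345, 0.0233, 0.0022]
tool_rot: [-0.0, -0.087, 0.996, 0.0]
contact_force: [-0.4, -0.4, 0.4]
gripper_width: -0.0
grasp_force: 0.0
```

>>> apply_moves:
  deltas:
    - [1, [0, 0, 0.005], 0]
    - [1, [0, 0, 0.005], 0]
    - [1, [0, 0, 0.005], 0]

```text
t: 9.8
eef_pos: [0.4345, 0.0233, 0.0019]
tool_rot: [0.0, -0.087, 0.996, 0.0]
contact_force: [-3.1, -0.2, 13.7]
gripper_width: 0.001
grasp_force: 6.9
```

>>> apply_moves:
  deltas:
    - [1, [0, 0, 0.005], 0]
    - [1, [0, 0, 0.005], 0]
    - [1, [0, 0, 0.005], 0]

```text
t: 10.1
eef_pos: [0.4346, 0.0234, 0.0018]
tool_rot: [0.0, -0.087, 0.996, 0.0]
contact_force: [-8.2, -0.2, 31.0]
gripper_width: -0.002
grasp_force: 15.4
```

The tips touch the base at reported z ≈ 0.002, so they sit 28 mm above the reported TCP. I'll raise them 3 mm off the base and push.

>>> apply_moves:
  deltas:
    - [1, [0, 0, -0.025], 0]
    - [1, [0, 0, -0.025], 0]
    - [1, [0, 0, -0.025], 0]
    - [1, [-0.02, 0, -0.025], 0]
    - [1, [-0.04, 0, -0.025], 0]
    - [1, [-0.06, 0, -0.025], 0]
    - [1, [-0.08, 0, -0.025], 0]
    - [1, [-0.1, 0, -0.025], 0]
    - [1, [-0.12, 0, -0.025], 0]
    - [1, [-0.12, 0, -0.025], 0]

```text
t: 11.1
eef_pos: [0.4591, 0.0277, 0.0052]
tool_rot: [0.001, -0.087, 0.996, 0.0]
contact_force: [-0.2, -0.1, 0.3]
gripper_width: 0.003
grasp_force: 0.2
```

```bash
python3 st.py
cat > bar.py <<'E'
from h import *
from station import bot
import cv2
def rd(n): 
    p=bot.read_camera(n); return p
def dark_line(p): pass
p=rd('side'); cv2.imwrite('pics/side4.png',cv2.resize(p['color'][150:260,220:380,::-1],None,fx=5,fy=5,interpolation=2))
print([(np.round(d['point'],4).tolist(),round(d['confidence'],2)) for t in('flat_bar','cut_line') for d in bot.look_for(p,t)[:1]])
E
python3 bar.py
```

```text
t 11.1 board mm [-39.9  33.2] z 0.0052 tooly-board y deg 0.0799999999999983 down [ 0.001  0.    -1.   ] Fboard [-0.18 -0.11] 0.32 grip 0.003
[([0.5098, -0.0396, 0.0357], 0.63), ([0.5048, -0.0392, 0.0365], 0.92)]
```

```bash
cat > bar.py <<'E'
from h import *
from station import bot
import cv2
from scipy.optimize import minimize
def find(p,p0):
    """bar pose (board frame mm, rad) by matching the projected top face to the grey pixels; wrong = unexplained px"""
    b=np.load('board.npy'); K,T=p['intrinsics'],p['pose']
    hsv=cv2.cvtColor(p['color'],cv2.COLOR_RGB2HSV)
    grey=((hsv[...,1]<45)&(hsv[...,2]>115)).astype(np.uint8)*255
    grey=cv2.morphologyEx(grey,cv2.MORPH_CLOSE,np.ones((3,3)))
    known=hsv[...,2]>110
    known|=grey>0
    def world(L): return place(b,np.c_[L,np.full(len(L),38.)])
    roi=np.zeros(grey.shape,np.uint8); R=np.array([(-88,150),(-88,-128),(-20,-200),(45,-200),(45,150)])
    cv2.fillPoly(roi,[proj(K,T,world(R)).astype(np.int32)],1)
    ok=known&(roi>0); g=cv2.GaussianBlur(grey/255.,(0,0),1)
    def ren(q,s=8):
        c,n=np.cos(q[2]),np.sin(q[2]); L=np.array([(20,120),(-20,120),(-20,-120),(20,-120)])
        P=proj(K,T,world(np.c_[q[0]+c*L[:,0]-n*L[:,1],q[1]+n*L[:,0]+c*L[:,1]]))
        m=np.zeros(grey.shape,np.uint8); cv2.fillPoly(m,[np.round(P*256).astype(np.int32)],255,cv2.LINE_AA,8)
        return cv2.GaussianBlur(m/255.,(0,0),1)
    f=lambda q:((ren([q[0],q[1],q[2]/100])-g)[ok]**2).sum()
    best=None
    for d in((0,0,0),(8,-5,-5),(8,5,-10),(-5,5,5)):
        x=np.array([p0[0],p0[1],p0[2]*100])+d
        r=minimize(f,x,method='Nelder-Mead',options=dict(initial_simplex=x+np.array([[0,0,0],[6,0,0],[0,6,0],[0,0,5]]),xatol=.05,fatol=.01))
        if best is None or r.fun<best.fun: best=r
    x,y,a=best.x; a/=100
    print('bar x %.1f y %.1f ang %.3f | line inside end %.1f | cost %.1f'%(x,y,a,y-60*np.cos(a)+130,best.fun))
    return x,y,a
if __name__=='__main__':
    import sys
    q=eval(sys.argv[1])
    for n in sys.argv[2:]: print(n); find(bot.read_camera(n),q)
E
python3 - <<'E'
from bar import *
for n in('side','top'):
    a=np.load(f'pics/{n}0.npz'); find(dict(color=a['c'],intrinsics=a['K'],pose=a['T']),(-14,6,.19))
E
python3 bar.py '(-10,6,.17)' side top
```

```text
bar x -13.7 y 1.9 ang 0.195 | line inside end 73.1 | cost 640.2
bar x -14.5 y 6.2 ang 0.194 | line inside end 77.3 | cost 21.8
side
bar x -2.0 y -12.8 ang 0.144 | line inside end 57.8 | cost 1181.9
top
bar x 2.7 y 4.3 ang 0.056 | line inside end 74.4 | cost 258.6
```

```bash
sed -i 's/def find(p,p0):/def find(p,p0,sat=45,ymax=150):/; s/<45)/<sat)/; s/(-88,150)/(-88,ymax)/; s/(45,150)\]/(45,ymax)]/' bar.py
python3 - <<'E'
from bar import *
a=np.load('pics/side0.npz'); d=dict(color=a['c'],intrinsics=a['K'],pose=a['T'])
h=cv2.cvtColor(a['c'],cv2.COLOR_RGB2HSV)
print(h[225,285:345,1].tolist()); 
for s in(12,20,30):
    print(s);find(d,(-14,6,.19),s)
p=bot.read_camera('side');t=bot.read_camera('top')
for s in(12,20,30): find(p,(-5,6,.15),s,10)
for y in(-20,-40): find(t,(-5,6,.15),45,y)
E
```

```text
[52, 55, 59, 67, 70, 70, 66, 58, 63, 74, 79, 34, 1, 10, 7, 4, 1, 0, 1, 1, 0, 1, 1, 0, 1, 1, 1, 0, 0, 1, 1, 1, 0, 1, 0, 0, 1, 0, 3, 8, 5, 2, 1, 0, 1, 1, 2, 0, 12, 30, 70, 57, 59, 58, 53, 48, 46, 46, 50, 47]
12
bar x -15.0 y 5.6 ang 0.191 | line inside end 76.7 | cost 5.0
20
bar x -15.0 y 5.7 ang 0.194 | line inside end 76.9 | cost 3.7
30
bar x -14.9 y 5.6 ang 0.193 | line inside end 76.7 | cost 10.6
bar x -4.2 y 3.4 ang 0.127 | line inside end 73.9 | cost 3.0
bar x -4.4 y 3.1 ang 0.123 | line inside end 73.5 | cost 3.1
bar x -3.7 y 0.6 ang 0.108 | line inside end 70.9 | cost 179.9
bar x -4.2 y 5.3 ang 0.138 | line inside end 75.9 | cost 57.5
bar x -2.1 y 5.8 ang 0.104 | line inside end 76.1 | cost 22.5
```

>>> apply_moves:
  deltas:
    - [1, [-0.02, 0, 0], 0]
    - [1, [-0.04, 0, 0], 0]
    - [1, [-0.06, 0, 0], 0]
    - [1, [-0.08, 0, 0], 0]
    - [1, [-0.1, 0, 0], 0]
    - [1, [-0.12, 0, 0], 0]
    - [1, [-0.14, 0, 0], 0]
    - [1, [-0.155, 0, 0], 0]
    - [1, [-0.17, 0, 0], 0]
    - [1, [-0.18, 0, 0], 0]
    - [1, [-0.18, 0, 0], 0]

```text
t: 12.55
eef_pos: [0.4934, 0.0335, 0.0051]
tool_rot: [-0.0, -0.087, 0.996, -0.0]
contact_force: [-2.3, -0.6, 0.9]
gripper_width: 0.002
grasp_force: 1.2
```

```bash
sed -i 's/sat=45/sat=18/' bar.py; python3 st.py
python3 - <<'E'
from bar import *
p=bot.read_camera('side')
for y in (10,150): find(p,(22,4,.02),18,y)
E
```

```text
t 12.55 board mm [-5.1 33. ] z 0.0051 tooly-board y deg 0.06999999999999318 down [-0.001 -0.    -1.   ] Fboard [-2.34 -0.2 ] 0.9 grip 0.002
bar x 25.0 y -0.2 ang -0.036 | line inside end 69.9 | cost 2.6
bar x 25.0 y -0.3 ang -0.037 | line inside end 69.7 | cost 7.4
```

>>> apply_moves:
  deltas:
    - [1, [0.05, 0, 0], 0]
    - [1, [0.06, 0, 0], 0]
    - [1, [0.06, -0.1, 0], 0]
    - [1, [0.06, -0.2, 0], 0]
    - [1, [0.06, -0.28, 0], 0]
    - [1, [0.06, -0.28, 0], 0]
    - [1, [0.04, -0.28, 0], 0]
    - [1, [0.02, -0.28, 0], 0]
    - [1, [0.005, -0.28, 0], 0]
    - [1, [-0.01, -0.28, 0], 0]
    - [1, [-0.02, -0.28, 0], 0]
    - [1, [-0.02, -0.28, 0], 0]

```text
t: 13.8
eef_pos: [0.5061, -0.0205, 0.0048]
tool_rot: [-0.001, -0.087, 0.996, 0.0]
contact_force: [-4.8, -0.4, 3.4]
gripper_width: 0.002
grasp_force: 2.4
```

```bash
python3 st.py
python3 - <<'E'
from bar import *
p=bot.read_camera('side')
for y in (-60,150): find(p,(28,0,.0),18,y)
E
```

```text
t 13.8 board mm [ -1.8 -22.4] z 0.0048 tooly-board y deg 0.09999999999999432 down [-0.002 -0.    -1.   ] Fboard [-4.75  0.42] 3.39 grip 0.002
bar x 28.9 y -0.1 ang 0.007 | line inside end 69.9 | cost 0.8
bar x 28.5 y -0.1 ang 0.008 | line inside end 69.9 | cost 11.8
```

>>> apply_moves:
  deltas:
    - [1, [0.05, 0, 0], 0]
    - [1, [0.05, 0.07, 0], 0]
    - [1, [0.05, 0.11, 0], 0]
    - [1, [0.03, 0.11, 0], 0]
    - [1, [0.01, 0.11, 0], 0]
    - [1, [0, 0.11, 0], 0]
    - [1, [-0.006, 0.11, 0], 0]
    - [1, [-0.008, 0.11, 0], 0]
    - [1, [-0.008, 0.11, 0], 0]
    - [1, [-0.008, 0.11, 0], 0]

```text
t: 14.85
eef_pos: [0.5023, 0.0009, 0.0046]
tool_rot: [-0.003, -0.087, 0.996, 0.0]
contact_force: [-7.0, 0.5, 4.9]
gripper_width: -0.0
grasp_force: 3.4
```

```bash
python3 st.py
python3 - <<'E'
from bar import *
p=bot.read_camera('side')
for y in (-40,150): find(p,(28,0,.0),18,y)
E
```

```text
t 14.85 board mm [-1.9 -0.6] z 0.0046 tooly-board y deg 0.060000000000002274 down [-0.005 -0.    -1.   ] Fboard [-6.83  1.69] 4.86 grip -0.0
bar x 28.9 y -0.1 ang 0.007 | line inside end 69.9 | cost 0.8
bar x 28.8 y -0.2 ang 0.008 | line inside end 69.8 | cost 9.2
```

>>> apply_moves:
  deltas:
    - [1, [0.07, 0, 0], 0]
    - [1, [0.14, 0, 0], 0]
    - [1, [0.16, 0.1, 0], 0]
    - [1, [0.16, 0.3, 0], 0]
    - [1, [0.16, 0.5, 0], 0]
    - [1, [0.16, 0.68, 0], 0]
    - [1, [0.16, 0.74, 0], 0]
    - [1, [0.14, 0.74, 0], 0]
    - [1, [0.0, 0.74, 0], 0]
    - [1, [-0.12, 0.74, 0], 0]
    - [1, [-0.155, 0.74, 0], 0]
    - [1, [-0.155, 0.74, 0], 0]

```text
t: 16.1
eef_pos: [0.5113, 0.1505, 0.0051]
tool_rot: [0.0, -0.085, 0.996, -0.0]
contact_force: [-0.6, -0.9, -0.6]
gripper_width: -0.0
grasp_force: 0.0
```

```bash
python3 st.py; python3 bar.py '(28,0,.0)' side
```

```text
t 16.1 board mm [ 32.6 145.2] z 0.0051 tooly-board y deg -0.09000000000000341 down [ 0.001 -0.001 -1.   ] Fboard [-0.77 -0.77] -0.61 grip -0.0
side
bar x 29.0 y -0.3 ang 0.007 | line inside end 69.7 | cost 1.7
```

>>> apply_moves:
  deltas:
    - [1, [0, -0.03, 0], 0]
    - [1, [0, -0.06, 0], 0]
    - [1, [0, -0.09, 0], 0]
    - [1, [0, -0.12, 0], 0]
    - [1, [0, -0.15, 0], 0]
    - [1, [0, -0.18, 0], 0]
    - [1, [0, -0.21, 0], 0]
    - [1, [0, -0.24, 0], 0]
    - [1, [0, -0.27, 0], 0]
    - [1, [0, -0.3, 0], 0]
    - [1, [0, -0.32, 0], 0]
    - [1, [0, -0.32, 0], 0]

```text
t: 17.35
eef_pos: [0.5206, 0.0889, 0.0052]
tool_rot: [-0.0, -0.087, 0.996, 0.0]
contact_force: [-1.1, 2.1, 1.1]
gripper_width: -0.003
grasp_force: 0.9
```

```bash
python3 st.py; python3 bar.py '(29,-50,.0)' side
```

```text
t 17.35 board mm [31.2 83. ] z 0.0052 tooly-board y deg 0.060000000000002274 down [-0.001  0.    -1.   ] Fboard [-0.72  2.26] 1.12 grip -0.003
side
bar x 28.9 y -43.7 ang 0.000 | line inside end 26.3 | cost 3.1
```

>>> apply_moves:
  deltas:
    - [1, [0, -0.02, 0], 0]
    - [1, [0, -0.04, 0], 0]
    - [1, [0, -0.06, 0], 0]
    - [1, [0, -0.08, 0], 0]
    - [1, [0, -0.095, 0], 0]
    - [1, [0, -0.105, 0], 0]
    - [1, [0, -0.105, 0], 0]

```text
t: 18.1
eef_pos: [0.5246, 0.0679, 0.0051]
tool_rot: [-0.0, -0.087, 0.996, -0.0]
contact_force: [-2.1, 1.7, -0.3]
gripper_width: 0.0
grasp_force: 1.0
```

```bash
python3 st.py; python3 bar.py '(29,-66,.0)' side
python3 - <<'E'
from station import bot
import cv2,numpy as np
p=bot.read_camera('side');q=bot.read_camera('top')
a=cv2.resize(p['color'][210:260,320:380],None,fx=8,fy=8,interpolation=2); b=cv2.resize(q['color'][160:210,380:440],None,fx=8,fy=8,interpolation=2)[:400,:320]
cv2.imwrite('pics/end.png',np.hstack([a,b])[...,::-1])
E
```

```text
t 18.1 board mm [31.6 61.6] z 0.0051 tooly-board y deg 0.04000000000000625 down [-0. -0. -1.] Fboard [-1.81  2.07] -0.26 grip 0.0
side
bar x 28.2 y -65.7 ang -0.007 | line inside end 4.4 | cost 2.9
```

View pics/end.png

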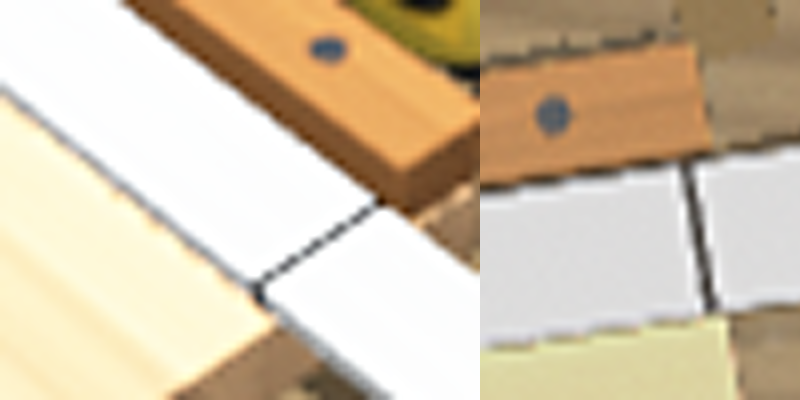

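The top half of the picture shows the line from (687,165) to (712,308), still slightly left of the base's end edge at (728,318). The bar lies against the fence. I'll work out the remaining gap.

Run:
```python
from h import *
b=np.load('board.npy');c,s=np.cos(b[2]),np.sin(b[2])
def unp(K,T,px,z):
    d=T[:3,:3]@np.linalg.solve(K,[*px,1]); P=T[:3,3]+d*(z-T[2,3])/d[2]
    return (np.array([[c,s],[-s,c]])@(P[:2]-b[:2])*1e3).round(1)
t=np.load('pics/top0.npz');sd=np.load('pics/side0.npz')
ft=lambda u,v:((u-480+.5)/8-.5+380,(v+.5)/8-.5+160)
fs=lambda u,v:((u+.5)/8-.5+320,(v+.5)/8-.5+210)
for dz in(0,-.0046):
    print(dz,'top line',unp(t['K'],t['T'],ft(687,165),.038+dz),unp(t['K'],t['T'],ft(711,305),.038+dz),'edge',unp(t['K'],t['T'],ft(728,318),.03+dz),'fence',unp(t['K'],t['T'],ft(697,45),.054+dz),unp(t['K'],t['T'],ft(712,150),.054+dz))
    print('side line',unp(sd['K'],sd['T'],fs(380,203),.038+dz),unp(sd['K'],sd['T'],fs(258,290),.038+dz),'edge',unp(sd['K'],sd['T'],fs(275,322),.03+dz),unp(sd['K'],sd['T'],fs(172,398),.03+dz))
```

```text
0 top line [  49.5 -124.6] [  11.7 -124.4] edge [   8.6 -129.7] fence [  77.7 -129.7] [  49.7 -128.7]
side line [  47.4 -126. ] [   6.3 -127.2] edge [   7.7 -132. ] [ -26.  -133.3]
-0.0046 top line [  50.3 -125.4] [  12.2 -125.2] edge [   9.1 -130.5] fence [  78.7 -130.6] [  50.5 -129.6]
side line [  50.8 -123. ] [   9.4 -124.3] edge [  10.7 -129.1] [ -23.3 -130.5]
```

>>> apply_moves:
  deltas:
    - [1, [0, -0.01, 0], 0]
    - [1, [0, -0.018, 0], 0]
    - [1, [0, -0.024, 0], 0]
    - [1, [0, -0.024, 0], 0]
    - [1, [0, -0.024, 0], 0]

```text
t: 18.75
eef_pos: [0.5259, 0.0634, 0.0053]
tool_rot: [0.0, -0.087, 0.996, -0.0]
contact_force: [0.5, 0.0, -1.2]
gripper_width: 0.004
grasp_force: 0.0
```

```bash
python3 st.py; python3 bar.py '(29,-69,.0)' side
python3 - <<'E'
from station import bot
import cv2,numpy as np
p=bot.read_camera('side');q=bot.read_camera('top')
a=cv2.resize(p['color'][210:260,320:380],None,fx=8,fy=8,interpolation=2); b=cv2.resize(q['color'][160:210,380:440],None,fx=8,fy=8,interpolation=2)[:400,:320]
cv2.imwrite('pics/end2.png',np.hstack([a,b])[...,::-1])
E
```

```text
t 18.75 board mm [32.1 56.9] z 0.0053 tooly-board y deg 0.04999999999999716 down [ 0.001 -0.    -1.   ] Fboard [ 0.51 -0.08] -1.17 grip 0.004
side
bar x 29.0 y -70.1 ang -0.002 | line inside end -0.1 | cost 3.3
```

View pics/end2.png

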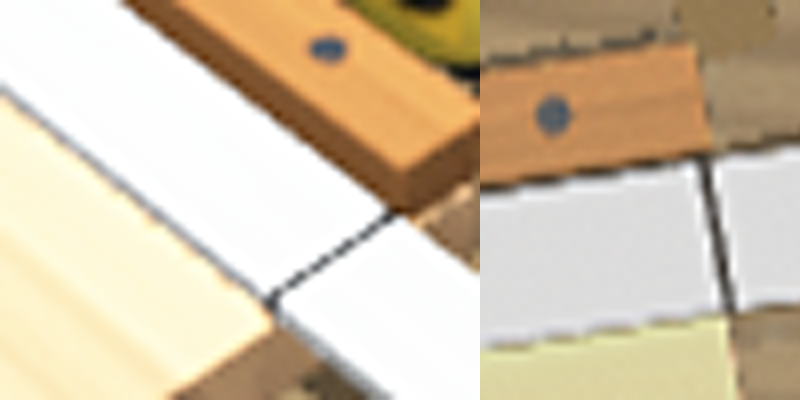

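In both halves the line now meets the corner of the base's end: (272,298) in the side half and (732,308) in the top half. The bar is flush with the fence. I'll back away, lift and check.

>>> apply_moves:
  deltas:
    - [1, [0, 0.03, 0], 0]
    - [1, [0, 0.1, 0], 0]
    - [1, [0, 0.15, 0], 0]
    - [1, [0, 0.15, -0.1], 0]
    - [1, [0, 0.15, -0.3], 0]
    - [1, [0, 0.15, -0.5], 0]
    - [1, [0, 0.15, -0.5], 0]
    - [1, [0, 0.15, -0.5], 0]

```text
t: 19.7
eef_pos: [0.5207, 0.0949, 0.1061]
tool_rot: [0.001, -0.088, 0.996, 0.0]
contact_force: [-0.6, 0.1, -0.2]
gripper_width: -0.001
grasp_force: 0.0
```

```bash
python3 st.py; python3 bar.py '(29,-69,.0)' side; python3 -c "
from station import bot
print(bot.hand_in())"
```

```text
t 19.7 board mm [32.3 88.8] z 0.1061 tooly-board y deg 0.1700000000000017 down [ 0.002  0.001 -1.   ] Fboard [-0.58  0.23] -0.21 grip -0.001
side
bar x 29.0 y -70.1 ang -0.003 | line inside end -0.1 | cost 2.1
the job is handed in; nothing more can be done
None
```

The job is handed in at about 20 s (verdict not shown): by my last camera measurement the bar lies flat along the fence (within about 0.01 rad), with the line within about 1 mm of the board's right-hand end and the robot clear of everything.

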